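Let more air into the onion keeper

TASK

The slatted front flap of the little wooden onion keeper (a light box) is held nearly shut by the steel strap on its roof, whose hole nearest the flap sits over an upright pin. Lift the strap off the pin by its knob, let the flap tip further open, and drop the strap's middle hole over the pin so that it lies down fully; then let go. Leave the spice jar beside the keeper where it stands.

Things in the scene. Friction and masses are not known exactly. Their poses are not given: they have to be found in the camera images.
- keeper: The onion keeper, fixed: a light wooden box 150 mm deep (its x), 180 mm wide (its y), 130 mm high to the roof. Origin: centre of its underside; z up, x level from front flap to back. The slatted front flap is hinged along its foot; its top tips outward (-x), by its own weight if nothing holds it: now about 0.05 rad from shut, about 0.3 with the middle hole on the pin. The stay joins its top edge.
- pin (a point): Upright steel pin on the keeper's roof, mid-width, 8 mm thick, 12 mm high, tapered over the top 5 mm. The point is the centre of its foot, on a wooden block (26 mm in x, 40 mm in y, 16 mm above the roof), 146 mm above the worktop. Axes as the keeper's.
- knob (a point): Knob of the stay: upright dark wooden cylinder 20 mm across, 37 mm high; the point is on its axis, 15 mm below its top, 22 mm above the strap. The stay is a steel strap 200 x 34 x 5 mm lying on the roof along the keeper's x; its flap end is jointed so the knob end lifts freely. Raise the knob 40 mm to clear the pin; pull it to -x to open the flap. x along the strap to the knob, z up.
- hole_middle (a point): Centre, on the strap's underside, of the middle of three round holes 20 mm across, 32 mm apart. It is 64 mm from the knob's axis, 110 mm from the strap's joint. The hole nearest the flap is on the pin now. Over the pin and fully down, this point is within about 6 mm of pin. Axes as the knob's.
- jar: A loose upright spice jar with a dark cap, 41 mm across and 105 mm tall, standing on the worktop beside the keeper's +y side wall; origin at the centre of its underside. To be left alone.

How it is judged:
On the way:
1. the strap is lifted clear of the pin (z of hole_middle in the frame of pin above 0.018 m), for 0.1 s.
At the end, for the whole second after the job is handed in: The strap's middle hole is over the pin (hole centre within 11 mm of the pin's axis) and the strap lies down over it (underside at that hole less than 7 mm above the pin's foot, strap within 0.2 rad of level); the jar stands still where it was (horizontal distance between hole_middle and pin below 0.011 m and z of hole_middle in the frame of pin below 0.007 m and linear speed of jar below 0.03 m/s and angle between knob's own z axis and vertical below 0.2 rad); the robot touches nothing.
It fails at once if the spice jar is shifted by more than 30 mm or tipped over (distance of jar from where it was at the start of the episode above 0.03 m or angle between jar's own z axis and vertical above 0.5 rad).
It also fails if it takes over 40 s, if anything falls off the work surface, if the arm or the gripper's body presses on something with over 40 N, if the wrist force passes 120 N, or if a joint passes its speed limit or range.

ROBOT

A 6-joint arm with a two-finger parallel gripper is mounted at the origin on the work surface; the furniture and walls round the work are solid. World frame = base frame: x ahead of the robot, y to its left, z up, the work surface at z = 0. Lengths are in m, angles in rad, forces in N, time in s.
With the tool pointing down it reaches from about 0.325 to 1 m from the base axis. Payload 5.1 kg.
Tool frame: the origin (TCP) lies between the finger pads; the fingertips stand manip.tip_reach ahead of it and the grasp point (between the pads) lies 5 mm behind it (manip.tip_reach is the distance from the TCP to the fingertips, in m); z points along the fingers, y is the line along which they close (so a half turn about z gives the same grasp; the last joint's range is limited). The gripper opens to 85 mm and grips with 20 to 120 N. Pads are 22 mm wide; open, the fingers measure 114 mm over their backs; the gripper's body (76 mm by 85 mm) begins 54 mm behind the grasp point. The pads swing forward as they close: fully open they stand 13 mm farther back than shut.
Start: joints at [-1.307, 0.124, 1.65, -0, 1.367, -0.083], TCP at [0.221, -0.611, 0.245] pointing down, gripper open.
Joint ranges: [-2.61, 2.61], [-1.02, 2.33], [0.03, 2.71], [-1.35, 4.49], [0.32, 2.68], [-2.91, 2.91]. Speed limits (rad/s): [2.57, 2.57, 3.14, 3.14, 3.14, 3.14].

INTERFACE

Orientations are given as a unit quaternion [w, x, y, z].
In Python, from station import manip gives the robot as it stands.
- The arm moves only by the shell command python3 -m inch 'ROWS' [FORCE]. ROWS is JSON, a list of rows, each an object of numbers: "tx", "ty", "tz": the shift along the tool's x, y, z in m; "rx", "ry", "rz": the turn, a rotation vector about the tool's x, y, z in rad; "claw": the finger opening in m, from 0 to 0.0854. A call has 1 to 10 rows; each row is the pose to reach, as a shift and turn from the pose commanded when the call began, along the tool's axes at that moment; what a row does not reach only later rows make up. A row lasts 1/8 s, in which the tool goes at most 62.5 mm and 10.7 degrees, less where a joint would pass 70% of its speed; a pose out of reach is approached as far as the arm can. A call with a gripper value outside its range is refused whole. The fingers move at their own pace and stop on an object; FORCE is the grip in N (left out, the last holds). Time passes only in rows, so rows that repeat a pose let the fingers close. It gives the time, the measured TCP pose, the force, the opening and the grip force at its end, in the units of the state.
- manip.get_obs(): the state, without advancing time (a new reading comes with each control period).
- manip.camera(name): name is "side" or "top" or "wrist"; returns a dict with "color" (400x640x3 uint8, red, green, blue), "intrinsics" (3x3 intrinsics, pixels), "T" (4x4, takes a point from camera to world coordinates). Camera axes: x right, y up, looking along -z (the intrinsics and any distortion apply to the point x, -y, -z); pixel columns grow to the right and rows downward; lengths in m; the calibration is good to about 2 mm. A picture is of the moment at which its call begins. There is no depth.
- manip.sign_off(): hands the job in; it is judged then, once.
The state is a dict: "t": time; "q": joint angles; "dq": joint speeds; "tau": joint torques, N m; "position": TCP position; "orientation": TCP orientation; "ft_force": force on the tool from outside, world axes, zero at the start; "wrist_torque": the same for the moment, N m; "grip_width": finger opening in m; "grasp_force": force on a finger pad.
Only numpy, scipy, OpenCV 4.12 (cv2) and the standard library are available. Lean on these libraries where they do the work, as an engineer would, in place of code of your own. Each camera call takes 0.05 s, during which the arm holds its last target. There are 200 camera calls.

## Working session

There is one attempt and no reset: what is moved stays moved. The work goes in short steps, Python scripts to look and compute and a shell command to move; the robot and the scene stay as the last step left them, time stands still between calls to the robot, and variables do not carry over. Pictures are saved under pics/ and viewed, at most 10 in all, crops included, and the job is handed in when it is done.

```bash
ls; mkdir -p pics; python3 - <<'E'
from station import manip
import cv2,numpy as np
ims=[]
for n in("side","top"):
    c=manip.camera(n);cv2.imwrite(f"pics/{n}0.png",c["color"][:,:,::-1])
    print(n,c["intrinsics"].tolist(),np.round(c["T"],4).tolist())
o=manip.get_obs();print(o["position"],o["orientation"],manip.tip_reach,o["t"])
E
```

```text
pics
side [[507.3348971431317, 0.0, 317.402660236258], [0.0, 507.3348971431317, 196.8393520257984], [0.0, 0.0, 1.0]] [[0.9981, 0.0455, -0.0414, 0.4172], [-0.06, 0.5666, -0.8218, -0.6098], [-0.0139, 0.8227, 0.5683, 0.6269], [0.0, 0.0, 0.0, 1.0]]
top [[422.63630716823985, 0.0, 327.9038717757115], [0.0, 422.63630716823985, 193.5495233213613], [0.0, 0.0, 1.0]] [[0.02, 0.9968, -0.0775, 0.3948], [-0.999, 0.023, 0.0383, 0.1254], [0.04, 0.0766, 0.9963, 0.9581], [0.0, 0.0, 0.0, 1.0]]
[ 0.22074578 -0.61078782  0.24414108] [-9.94127825e-04  9.85002820e-01  1.72535360e-01 -8.08395409e-05] 0.014 0.1
```

View pics/side0.png

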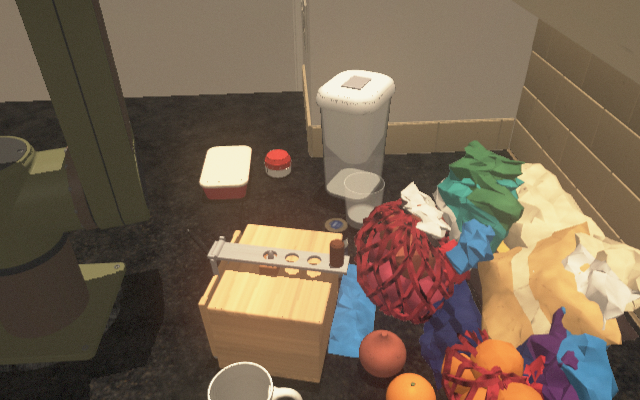

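View pics/top0.png

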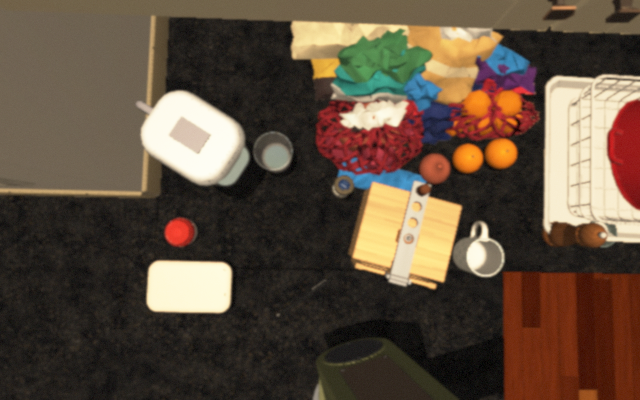

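Side view: the strap runs (215,250)-(348,268), knob near (337,252), pin in the left hole near (269,257). Top view: knob near (424,190), pin near (409,238), jar at (343,187). Next is a zoomed crop of both.

```bash
cat > h.py <<'E'
import numpy as np,cv2
from station import manip
def ray(c,px):
    d=np.linalg.inv(c["intrinsics"])@np.array([px[0],px[1],1.]);d=np.array([d[0],-d[1],-d[2]])
    T=np.array(c["T"]);return T[:3,3],T[:3,:3]@d
def onz(c,px,z):
    o,d=ray(c,px);return o+d*(z-o[2])/d[2]
def proj(c,p):
    T=np.array(c["T"]);q=T[:3,:3].T@(np.array(p)-T[:3,3]);k=c["intrinsics"]@np.array([q[0],-q[1],-q[2]]);return k[:2]/k[2]
def tri(c1,p1,c2,p2):
    o1,d1=ray(c1,p1);o2,d2=ray(c2,p2);s=np.linalg.lstsq(np.c_[d1,-d2],o2-o1,rcond=None)[0]
    a=o1+s[0]*d1;b=o2+s[1]*d2;return (a+b)/2,np.linalg.norm(a-b)
E
python3 - <<'E'
import cv2,numpy as np
a=cv2.imread("pics/side0.png")[225:285,200:360];b=cv2.imread("pics/top0.png")[170:300,340:470]
a=cv2.resize(a,None,fx=5,fy=5,interpolation=cv2.INTER_CUBIC)
b=cv2.resize(b,None,fx=4.6,fy=4.6,interpolation=cv2.INTER_CUBIC)
cv2.imwrite("pics/a.png",a);cv2.imwrite("pics/b.png",b)
E
```

```text
(no output)
```

View pics/a.png

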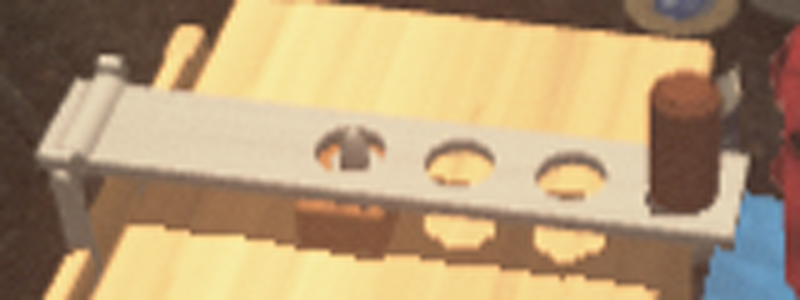

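View pics/b.png

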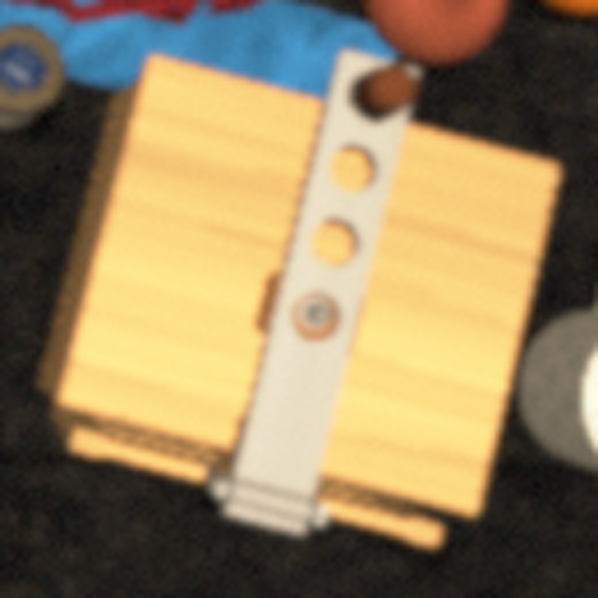

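Side crop: knob top (686,82), pin tip (353,132), holes at (350,150), (460,163), (571,176). Top crop: knob top (402,84), holes at (353,169), (334,242), pin/hole (316,314). Now triangulating.

```bash
cat > m.py <<'E'
from h import *
s=manip.camera("side");t=manip.camera("top")
S=lambda u,v:(200+u/5-.4,225+v/5-.4)
B=lambda u,v:(340+u/4.6-.4,170+v/4.6-.4)
for n,a,b in(("knobtop",(686,82),(402,84)),("pintip",(353,131),(317,313)),("hole2",(460,163),(334,242)),("hole3",(571,176),(353,169))):
    print(n,*tri(s,S(*a),t,B(*b)), "z-planes",onz(s,S(*a),{"k":.188,"p":.158,"h":.149}[n[0]])[:2],onz(t,B(*b),{"k":.188,"p":.158,"h":.149}[n[0]])[:2])
o=manip.get_obs()
from scipy.spatial.transform import Rotation as R
q=o["orientation"];M=R.from_quat([*q[1:],q[0]]).as_matrix();print(np.round(M,3),o["t"])
E
python3 m.py
```

```text
knobtop [ 0.46886318 -0.0862093   0.19150813] 0.00045065157714019923 z-planes [ 0.46905067 -0.08201465] [ 0.46942963 -0.08718738]
pintip [ 0.3767254  -0.06019572  0.15794674] 0.00036352234103837123 z-planes [ 0.37691198 -0.06025704] [ 0.376545   -0.06019292]
hole2 [ 0.40636215 -0.0687048   0.15146593] 0.0006556719952342116 z-planes [ 0.40663519 -0.06588679] [ 0.40606881 -0.06930632]
hole3 [ 0.43714484 -0.07659315  0.15151696] 0.0008576071115746245 z-planes [ 0.4376818  -0.07374283] [ 0.43684634 -0.07722107]
[[ 0.94   0.34  -0.   ]
 [ 0.34  -0.94   0.001]
 [ 0.    -0.001 -1.   ]] 0.2
```

Pin-to-knob distance comes out at 95.7 mm (96 expected), with heights as stated. The strap direction is (0.963,-0.270). I'm going high above the knob with the fingers across the strap.

```bash
python3 -m inch '[{"tz":-0.05,"claw":0.06},{"tz":-0.1,"claw":0.06},{"tx":0.04,"ty":-0.04,"tz":-0.1,"rz":0.1,"claw":0.06},{"tx":0.08,"ty":-0.08,"tz":-0.1,"rz":0.2,"claw":0.06},{"tx":0.12,"ty":-0.12,"tz":-0.1,"rz":0.3,"claw":0.06},{"tx":0.16,"ty":-0.16,"tz":-0.1,"rz":0.4,"claw":0.06},{"tx":0.2,"ty":-0.2,"tz":-0.1,"rz":0.5,"claw":0.06},{"tx":0.24,"ty":-0.24,"tz":-0.1,"rz":0.6,"claw":0.06},{"tx":0.28,"ty":-0.28,"tz":-0.1,"rz":0.621,"claw":0.06},{"tx":0.32,"ty":-0.32,"tz":-0.1,"rz":0.621,"claw":0.06}]'
cat > d.py <<'E'
import sys
from h import *
from scipy.spatial.transform import Rotation as R
o=manip.get_obs();q=o["orientation"];M=R.from_quat([*q[1:],q[0]]).as_matrix()
g=np.array(eval(sys.argv[1]));k=np.array([.963,-.270,0]);
print("pos",np.round(o["position"],4),"t",o["t"],"shift tool",np.round(M.T@(g-o["position"]),4))
ang=np.arctan2(M[1,0],M[0,0]);print("rz needed",round(ang+0.274,3)); print(np.round(M[:,2],3))
print("F",np.round(o["ft_force"],1),o["grip_width"],o["grasp_force"])
E
python3 d.py "[0.469,-0.086,0.25]"
```

```text
pos [ 0.2208 -0.611   0.2445] t 0.2 shift tool [ 0.4119 -0.4093 -0.0049]
rz needed 0.621
[-0.     0.001 -1.   ]
F [ 0.  -0.2  1.1] 0.08533979188697906 0.0$[0]: bad value
```

The call was refused at row 0. I'll try one row with every key given.

```bash
python3 -m inch '[{"tx":0,"ty":0,"tz":-0.05,"rx":0,"ry":0,"rz":0,"claw":0.06}]'; echo; python3 -m inch --help | head -20
```

```text
t: 0.32
position: [0.2202, -0.6088, 0.2893]
orientation: [-0.006, 0.985, 0.173, -0.001]
ft_force: [-0.5, -0.1, -0.2]
grip_width: 0.0696
grasp_force: 0.0
invalid input: not JSON, or not a number
```

All seven keys are required.

```bash
python3 -m inch '[{"tx":0.02,"ty":-0.02,"tz":-0.05,"rx":0,"ry":0,"rz":0.05,"claw":0.06},{"tx":0.06,"ty":-0.06,"tz":-0.05,"rx":0,"ry":0,"rz":0.1,"claw":0.06},{"tx":0.1,"ty":-0.1,"tz":-0.05,"rx":0,"ry":0,"rz":0.2,"claw":0.06},{"tx":0.14,"ty":-0.14,"tz":-0.05,"rx":0,"ry":0,"rz":0.3,"claw":0.06},{"tx":0.18,"ty":-0.18,"tz":-0.05,"rx":0,"ry":0,"rz":0.4,"claw":0.06},{"tx":0.22,"ty":-0.22,"tz":-0.05,"rx":0,"ry":0,"rz":0.5,"claw":0.06},{"tx":0.26,"ty":-0.26,"tz":-0.05,"rx":0,"ry":0,"rz":0.6,"claw":0.06},{"tx":0.30,"ty":-0.30,"tz":-0.05,"rx":0,"ry":0,"rz":0.62,"claw":0.06},{"tx":0.34,"ty":-0.34,"tz":-0.05,"rx":0,"ry":0,"rz":0.62,"claw":0.06},{"tx":0.37,"ty":-0.37,"tz":-0.05,"rx":0,"ry":0,"rz":0.62,"claw":0.06}]'
python3 d.py "[0.469,-0.086,0.25]"
```

```text
t: 1.58
position: [0.4435, -0.1355, 0.3453]
orientation: [-0.0, 0.991, -0.136, 0.0]
ft_force: [0.8, -1.2, -0.5]
grip_width: 0.06
grasp_force: 0.0
pos [ 0.4435 -0.1355  0.3453] t 1.575 shift tool [ 0.0112 -0.0545  0.0953]
rz needed 0.002
[ 0. -0. -1.]
F [ 0.8 -1.2 -0.5] 0.06000410527605251 0.0
```

```bash
python3 -m inch '[{"tx":0.011,"ty":-0.055,"tz":0.02,"rx":0,"ry":0,"rz":0,"claw":0.06},{"tx":0.011,"ty":-0.055,"tz":0.06,"rx":0,"ry":0,"rz":0,"claw":0.06},{"tx":0.011,"ty":-0.055,"tz":0.1,"rx":0,"ry":0,"rz":0,"claw":0.06},{"tx":0.011,"ty":-0.055,"tz":0.1,"rx":0,"ry":0,"rz":0,"claw":0.06}]'
python3 d.py "[0.469,-0.086,0.17]"
python3 - <<'E'
from h import *
c=manip.camera("wrist");cv2.imwrite("pics/w1.png",c["color"][:,:,::-1])
print(proj(c,[.469,-.086,.188]),proj(c,[.3767,-.0602,.158]))
s=manip.camera("side")
cv2.imwrite("pics/s1.png",s["color"][:,:,::-1])
a=cv2.resize(s["color"][100:300,180:440,::-1],None,fx=1.55,fy=2)
cv2.imwrite("pics/c1.png",np.vstack([c["color"][::2,::2,::-1],cv2.resize(s["color"][100:300,160:480,::-1],(320,200))]))
E
```

```text
t: 2.08
position: [0.4664, -0.0867, 0.2414]
orientation: [-0.001, 0.991, -0.136, -0.004]
ft_force: [1.1, 0.0, 0.5]
grip_width: 0.0599
grasp_force: 0.0
pos [ 0.4664 -0.0867  0.2414] t 2.075 shift tool [ 0.0029 -0.0014  0.0714]
rz needed 0.001
[-0.008  0.002 -1.   ]
F [1.1 0.  0.5] 0.05992568876868817 0.0
[320.84417392 221.77398055] [321.19296362 312.68600847]
```

View pics/w1.png

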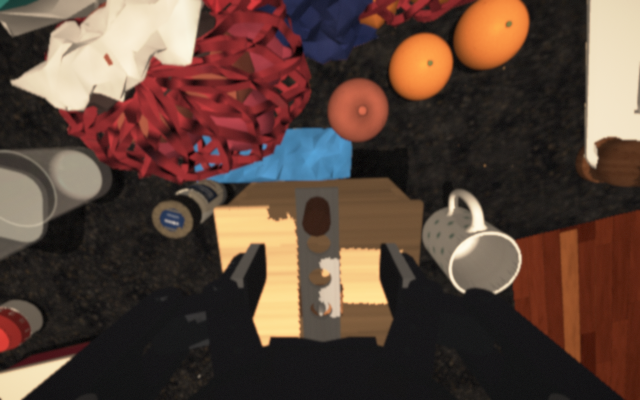

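Wrist view: knob blob at rows 197-236, col 317; pin near (320,310) against (321,313) predicted. I'll check the knob base projection.

```bash
python3 - <<'E'
from h import *
c=manip.camera("wrist")
print(np.round(c["T"],3).tolist())
for z in(.151,.188):print(z,proj(c,[.469,-.086,z]),proj(c,[.479,-.089,z]))
print(np.round([onz(c,(317,z),.188) for z in(211,222)],4))
E
python3 d.py "[0.469,-0.086,0.17]"
```

```text
[[-0.269, 0.924, 0.272, 0.536], [-0.963, -0.258, -0.077, -0.107], [-0.001, -0.283, 0.959, 0.374], [0.0, 0.0, 0.0, 1.0]]
0.151 [320.69194992 207.36066885] [320.91206001 194.99609065]
0.188 [320.32537868 223.4441142 ] [320.57989443 209.07884475]
[[ 0.4783 -0.0863  0.188 ]
 [ 0.4706 -0.0841  0.188 ]]
pos [ 0.4694 -0.088   0.2474] t 2.225 shift tool [-0.0011 -0.0018  0.0774]
rz needed 0.0
[ 0.003 -0.001 -1.   ]
F [-0.4 -0.   0.7] 0.060114324340313524 0.0
```

The blob matches the prediction, within about 2 mm sideways. Descend and grip.

```bash
python3 -m inch '[{"tx":-0.001,"ty":-0.002,"tz":0.03,"rx":0,"ry":0,"rz":0,"claw":0.05},{"tx":-0.001,"ty":-0.002,"tz":0.055,"rx":0,"ry":0,"rz":0,"claw":0.05},{"tx":-0.001,"ty":-0.002,"tz":0.075,"rx":0,"ry":0,"rz":0,"claw":0.05},{"tx":-0.001,"ty":-0.002,"tz":0.075,"rx":0,"ry":0,"rz":0,"claw":0.05},{"tx":-0.001,"ty":-0.002,"tz":0.075,"rx":0,"ry":0,"rz":0,"claw":0.01},{"tx":-0.001,"ty":-0.002,"tz":0.075,"rx":0,"ry":0,"rz":0,"claw":0.01},{"tx":-0.001,"ty":-0.002,"tz":0.075,"rx":0,"ry":0,"rz":0,"claw":0.01},{"tx":-0.001,"ty":-0.002,"tz":0.075,"rx":0,"ry":0,"rz":0,"claw":0.01}]' 40
python3 d.py "[0.469,-0.086,0.17]"
```

```text
t: 3.22
position: [0.4701, -0.0837, 0.1731]
orientation: [-0.002, 0.991, -0.136, 0.003]
ft_force: [1.7, 9.0, 2.8]
grip_width: 0.0186
grasp_force: 39.0
pos [ 0.4701 -0.0837  0.1731] t 3.225 shift tool [-0.0005  0.0025  0.003 ]
rz needed 0.001
[ 0.006  0.004 -1.   ]
F [1.7 9.  2.8] 0.01861951461976635 38.97352488711476
```

Gripped at 18.6 mm. Lift along the strap's arc, tilting with it.

```bash
python3 -m inch '[{"tx":-0.001,"ty":-0.001,"tz":-0.006,"rx":0,"ry":0.033,"rz":0,"claw":0.01},{"tx":-0.002,"ty":-0.001,"tz":-0.011,"rx":0,"ry":0.065,"rz":0,"claw":0.01},{"tx":-0.003,"ty":-0.001,"tz":-0.017,"rx":0,"ry":0.1,"rz":0,"claw":0.01},{"tx":-0.0045,"ty":-0.001,"tz":-0.0225,"rx":0,"ry":0.13,"rz":0,"claw":0.01},{"tx":-0.006,"ty":-0.001,"tz":-0.028,"rx":0,"ry":0.165,"rz":0,"claw":0.01},{"tx":-0.008,"ty":-0.001,"tz":-0.033,"rx":0,"ry":0.195,"rz":0,"claw":0.01},{"tx":-0.0115,"ty":-0.001,"tz":-0.044,"rx":0,"ry":0.26,"rz":0,"claw":0.01},{"tx":-0.013,"ty":-0.001,"tz":-0.048,"rx":0,"ry":0.28,"rz":0,"claw":0.01},{"tx":-0.013,"ty":-0.001,"tz":-0.048,"rx":0,"ry":0.28,"rz":0,"claw":0.01},{"tx":-0.013,"ty":-0.001,"tz":-0.048,"rx":0,"ry":0.28,"rz":0,"claw":0.01}]' 40
python3 d.py "[0.4383,-0.0775,0.22]"
python3 - <<'E'
from h import *
s=manip.camera("side")
cv2.imwrite("pics/s2.png",cv2.resize(s["color"][140:320,180:420,::-1],None,fx=3.2,fy=3.2,interpolation=cv2.INTER_CUBIC))
E
```

```text
t: 4.47
position: [0.4563, -0.08, 0.2193]
orientation: [0.018, 0.981, -0.135, 0.139]
ft_force: [0.7, 6.0, -0.6]
grip_width: 0.0186
grasp_force: 39.2
pos [ 0.4563 -0.08    0.2193] t 4.475 shift tool [-0.0171  0.0025 -0.0056]
rz needed 0.0
[ 0.268 -0.072 -0.961]
F [ 0.7  6.  -0.6] 0.018647370882537897 39.18472812278196
```

View pics/s2.png

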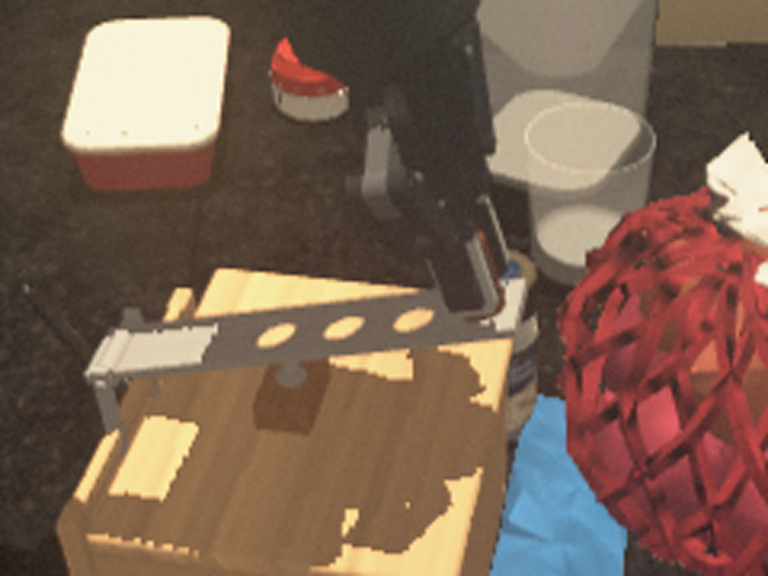

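Strap lifted clear: the pin is visible below it, at about (290,375) in the crop. Pull 32 mm toward the flap, staying level.

```bash
python3 -m inch '[{"tx":-0.005,"ty":0,"tz":-0.0015,"rx":0,"ry":0,"rz":0,"claw":0.01},{"tx":-0.01,"ty":0,"tz":-0.003,"rx":0,"ry":0,"rz":0,"claw":0.01},{"tx":-0.015,"ty":0,"tz":-0.0045,"rx":0,"ry":0,"rz":0,"claw":0.01},{"tx":-0.02,"ty":0,"tz":-0.006,"rx":0,"ry":0,"rz":0,"claw":0.01},{"tx":-0.025,"ty":0,"tz":-0.0075,"rx":0,"ry":0,"rz":0,"claw":0.01},{"tx":-0.031,"ty":0,"tz":-0.009,"rx":0,"ry":0,"rz":0,"claw":0.01},{"tx":-0.031,"ty":0,"tz":-0.009,"rx":0,"ry":0,"rz":0,"claw":0.01},{"tx":-0.031,"ty":0,"tz":-0.009,"rx":0,"ry":0,"rz":0,"claw":0.01}]' 40
python3 d.py "[0.4383,-0.0775,0.173]"
python3 - <<'E'
from h import *
s=manip.camera("side")
cv2.imwrite("pics/s3.png",cv2.resize(s["color"][140:320,180:420,::-1],None,fx=3.2,fy=3.2,interpolation=cv2.INTER_CUBIC))
E
```

```text
t: 5.52
position: [0.4247, -0.0721, 0.2183]
orientation: [0.019, 0.981, -0.135, 0.138]
ft_force: [1.3, 5.6, -1.7]
grip_width: 0.0186
grasp_force: 39.1
pos [ 0.4247 -0.0721  0.2183] t 5.525 shift tool [0.0014 0.0016 0.0476]
rz needed 0.001
[ 0.266 -0.074 -0.961]
F [ 1.3  5.6 -1.7] 0.01864491543336722 39.12425045622513
```

View pics/s3.png

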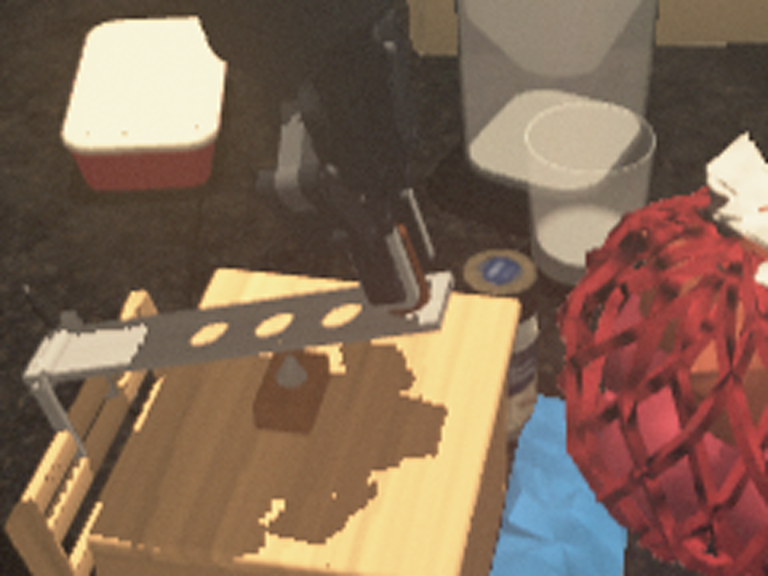

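The flap followed, and the middle hole now sits above the pin. Lower along the arc, easing +1.5 mm.

```bash
python3 -m inch '[{"tx":0.0015,"ty":0,"tz":0.0005,"rx":0,"ry":0,"rz":0,"claw":0.01},{"tx":0.002,"ty":0,"tz":0.008,"rx":0,"ry":-0.04,"rz":0,"claw":0.01},{"tx":0.0027,"ty":0,"tz":0.015,"rx":0,"ry":-0.085,"rz":0,"claw":0.01},{"tx":0.0028,"ty":0,"tz":0.021,"rx":0,"ry":-0.12,"rz":0,"claw":0.01},{"tx":0.0028,"ty":0,"tz":0.0265,"rx":0,"ry":-0.15,"rz":0,"claw":0.01},{"tx":0.0025,"ty":0,"tz":0.032,"rx":0,"ry":-0.18,"rz":0,"claw":0.01},{"tx":0.0021,"ty":0,"tz":0.038,"rx":0,"ry":-0.215,"rz":0,"claw":0.01},{"tx":0.0015,"ty":0,"tz":0.044,"rx":0,"ry":-0.25,"rz":0,"claw":0.01},{"tx":0.0015,"ty":0,"tz":0.044,"rx":0,"ry":-0.25,"rz":0,"claw":0.01},{"tx":0.0015,"ty":0,"tz":0.044,"rx":0,"ry":-0.25,"rz":0,"claw":0.01}]' 40
python3 d.py "[0.4383,-0.0775,0.173]"
python3 - <<'E'
from h import *
s=manip.camera("side")
cv2.imwrite("pics/s4.png",cv2.resize(s["color"][140:320,180:420,::-1],None,fx=3.2,fy=3.2,interpolation=cv2.INTER_CUBIC))
E
```

```text
t: 6.82
position: [0.4388, -0.0757, 0.1773]
orientation: [0.002, 0.991, -0.136, 0.016]
ft_force: [1.9, 7.3, -0.1]
grip_width: 0.0186
grasp_force: 39.4
pos [ 0.4388 -0.0757  0.1773] t 6.825 shift tool [-0.0001  0.0019  0.0043]
rz needed 0.001
[ 0.031 -0.008 -0.999]
F [ 1.9  7.3 -0.1] 0.01860781665481603 39.396097054705024
```

View pics/s4.png

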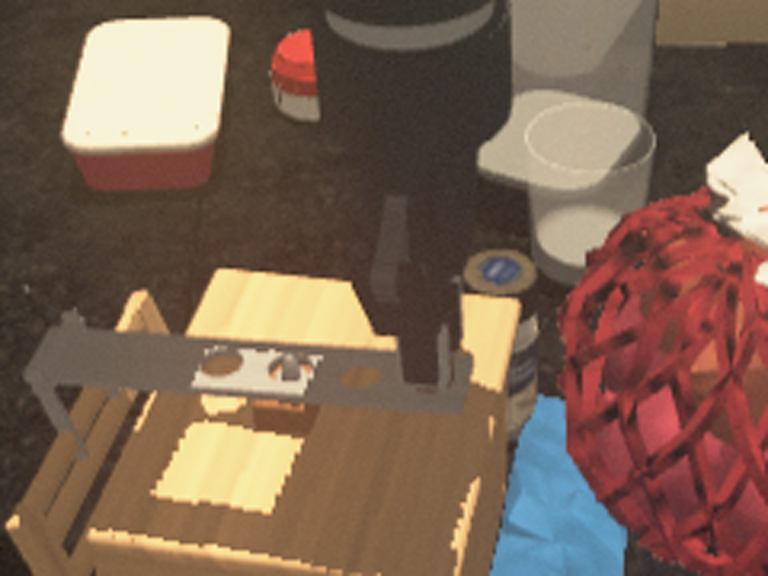

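The pin is in the middle hole, near (290,365). Settle 3 mm lower, release, then rise straight up.

```bash
python3 -m inch '[{"tx":0,"ty":0,"tz":0.0015,"rx":0,"ry":0,"rz":0,"claw":0.01},{"tx":0,"ty":0,"tz":0.003,"rx":0,"ry":0,"rz":0,"claw":0.01},{"tx":0,"ty":0,"tz":0.003,"rx":0,"ry":0,"rz":0,"claw":0.01},{"tx":0,"ty":0,"tz":0.001,"rx":0,"ry":0,"rz":0,"claw":0.055},{"tx":0,"ty":0,"tz":0,"rx":0,"ry":0,"rz":0,"claw":0.055},{"tx":0,"ty":0,"tz":0,"rx":0,"ry":0,"rz":0,"claw":0.055},{"tx":0,"ty":0,"tz":0,"rx":0,"ry":0,"rz":0,"claw":0.055}]' 40
python3 -m inch '[{"tx":0,"ty":0,"tz":-0.02,"rx":0,"ry":0,"rz":0,"claw":0.055},{"tx":0,"ty":0,"tz":-0.05,"rx":0,"ry":0,"rz":0,"claw":0.055},{"tx":0,"ty":0,"tz":-0.09,"rx":0,"ry":0,"rz":0,"claw":0.055},{"tx":0,"ty":0,"tz":-0.12,"rx":0,"ry":0,"rz":0,"claw":0.055},{"tx":0,"ty":0,"tz":-0.12,"rx":0,"ry":0,"rz":0,"claw":0.055},{"tx":0,"ty":0,"tz":-0.12,"rx":0,"ry":0,"rz":0,"claw":0.055}]'
python3 - <<'E'
from h import *
s=manip.camera("side")
cv2.imwrite("pics/s5.png",cv2.resize(s["color"][140:320,180:420,::-1],None,fx=3.2,fy=3.2,interpolation=cv2.INTER_CUBIC))
E
```

```text
t: 7.75
position: [0.4377, -0.0761, 0.1762]
orientation: [0.002, 0.991, -0.136, 0.015]
ft_force: [0.0, -0.6, 0.5]
grip_width: 0.0555
grasp_force: 0.0
t: 8.5
position: [0.434, -0.0749, 0.2952]
orientation: [0.002, 0.991, -0.136, 0.014]
ft_force: [0.4, -0.3, -0.6]
grip_width: 0.0549
grasp_force: 0.0
```

View pics/s5.png

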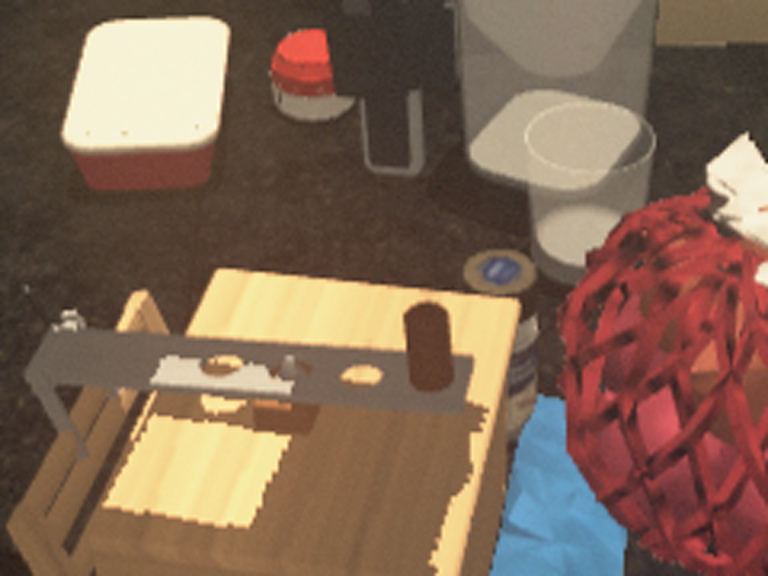

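The strap lies flat with the pin through the middle hole. The visible block height under the strap edge is about 9 px, the same as at the start when it was fully down. The knob is upright, the jar hasn't moved and the gripper is clear.

```bash
python3 -c "
from station import manip
print(manip.sign_off())"
```

```text
the job is handed in; nothing more can be done
None
```

I handed the job in at about 8.5 s: the strap's middle hole is over the pin and the strap lies fully down, the flap is tipped further open, the gripper has let go and is clear, and the jar still stands where it was; all of this is judged from the last side picture, and the hand-in returned no verdict.

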